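# Top up the petri dish feeder

## Task

Load the loose petri dish that fits the spring-fed feeder (the middle-sized of the three lying on the bench): lay it flat, lid up, in the feeder's mouth on top of the stack and press it down against the spring until both catches have snapped over its lid, then let go. Leave the smaller and the larger dish where they lie.

Things in the scene. Friction and masses are not known exactly. Their poses are not given: they have to be found in the camera images.
- feeder: Fixed spring-fed feeder (heights in mm over its underside, where its origin lies; z up). Four posts at x +-28, y +-23.5, tapered tops at 102, guide a dish; it may enter 5 off centre. Flap catches at +x and -x: tops 98, lower tips 71; the y sides have 42 wide gaps for fingers. One dish is inside, top at 69. A new one rests on the catches, underside at 80; push its lid to 65 (about 6 N); it rises to 71.
- dish: The petri dish to load: the middle-sized of the three loose ones, 56 mm in diameter. Matt white lid, flat on top, over a clear base 3 mm narrower; 14 mm high, closed, lying flat. Origin: centre of its underside, z up through the lid.
- dish_small: Smaller petri dish, 36 mm in diameter, too small for the feeder; stays where it lies. Matt white lid, flat on top, over a clear base 3 mm narrower; 14 mm high, closed, lying flat. Origin: centre of its underside, z up through the lid.
- dish_large: Larger petri dish, 86 mm in diameter, too large for the feeder; stays where it lies. Matt white lid, flat on top, over a clear base 3 mm narrower; 14 mm high, closed, lying flat. Origin: centre of its underside, z up through the lid.
There are look-alikes about, which are no part of the job. Leave any pink look-alike of the dish alone. Leave any orange look-alike of the feeder alone.

How it is judged:
By the outcome, as a careful person would: the job done as asked, in the order asked, and still so for the second after the job is handed in, with the robot touching nothing.
It also fails if it takes over 45 s, if anything falls off the work surface, if the arm or the gripper's body presses on something with over 40 N, if the wrist force passes 120 N, or if a joint passes its speed limit or range.

## Robot

A 7-joint arm with a two-finger parallel gripper is mounted at the origin on the work surface. World frame = base frame: x ahead of the robot, y to its left, z up, the work surface at z = 0. Lengths are in m, angles in rad, forces in N, time in s.
With the tool pointing down it reaches from about 0.375 to 0.925 m from the base axis. Payload 3.1 kg.
Tool frame: the origin (TCP) lies at the very end of the fingers, on their centre line; the grasp point (between the pads) lies 19 mm behind it; z points along the fingers, x is the direction in which the jaws open and shut, and the axes are right-handed (so a half turn about z gives the same grasp; the last joint's range is limited). The gripper opens to 85 mm and grips with 20 to 120 N. Pads are 22 mm wide; open, the fingers measure 114 mm over their backs; the gripper's body (76 mm by 85 mm) begins 54 mm behind the grasp point. The pads swing forward as they close: fully open they stand 13 mm farther back than shut.
Start: joints at [-1.278, 0.383, 0.044, 1.598, -0.018, 1.161, -0.05], TCP at [0.248, 0.601, 0.231] pointing down, gripper open.
Joint ranges: [-2.61, 2.61], [-0.41, 2.15], [-1.48, 1.57], [0, 2.5], [-1.57, 4.71], [0.05, 1.97], [-2.85, 2.85]. Speed limits (rad/s): [2.79, 2.79, 3.14, 3.14, 3.14, 3.14, 3.14].

## Interface

Orientations are given as a rotation vector (axis times angle).
In Python, from workcell import bot, claw, kinematics, cams gives the robot as it stands. Calls block until the motion is done:
- bot.goto(position, orientation): joint-space move of the TCP to a pose.
- bot.move_straight(position, rotation=None, rate=0.15, force_limit=None): straight line of the TCP; rotation=None keeps the orientation; rate is the mean speed in m/s. With force_limit (N) it stops when the force on the tool has changed by that much, and returns True; else False.
- bot.move_joints(angles): joint-space move.
- claw.move_gripper(opening): finger opening in m; the grip force is fixed at half the most; returns when the fingers have stopped.
- bot.wait(seconds).
- kinematics.ik(position, orientation): joint angles nearest the present ones, or None.
- bot.observe(): the state.
- cams.snapshot(name): name is "side" or "top" or "wrist"; returns (picture, depth): 384x512x3 uint8, blue, green, red; 384x512 float32, m along the optical axis (not along the pixel's ray), 0 where there is no reading.
- cams.get_calibration(name): a dict with "K" (3x3 intrinsics, pixels), "rvec" (rotation vector, rad) and "tvec" (3), from world to camera coordinates, as OpenCV has them. Camera axes: x right, y down, z forward; pixel columns grow to the right and rows downward; lengths in m; the calibration is good to about 2 mm. The wrist camera is an equidistant fisheye: a pixel r from the principal point sees the ray r / f radians off the axis. A picture is of the moment at which its call begins: read the wrist's pose just before it. get_calibration takes no time and is no camera call; for the wrist camera it gives the pose at the moment of the call.
A pose or a line that the arm cannot do raises bot.MotionError and nothing moves.
- bot.finish_job(): hands the job in, once; it reports no verdict.
Trained networks look in the newest picture that a camera, given by its name, has taken for a name from the list of things; names that differ only in an ending like _2 or _b are one class to them, and where a whole thing is asked for, a point or a joint stands for the part that bears it (a point fixed in the world has none). Each returns a list of dicts, best first, with "confidence" (0 to 1); they miss things now and then, are a little off and sometimes report something else, mostly with a low value. They report only what shows in the picture. A call takes as long as a camera call. They do not tell look-alikes from the thing itself.
- cams.spot_in(camera, target): "point" ([x, y, z] in m, in world coordinates, good to about 4 mm: the middle of the surface that is visible of it).
- cams.silhouettes(camera, target): "region" (384x512 bool, what is visible of it).
- cams.pinpoint(camera, target): "point" ([x, y, z] in m, in world coordinates, good to about 4 mm: a listed point, or the origin of a listed thing).
The state is a dict: "t": time; "q": joint angles; "qvel": joint speeds; "effort": joint torques, N m; "ee_pos": TCP position; "tool_rot": TCP orientation; "force": force on the tool from outside, world axes, zero at the start; "torque": the same for the moment, N m; "opening": finger opening in m.
Only numpy, scipy, OpenCV 4.12 (cv2) and the standard library are available. Lean on these libraries where they do the work, as an engineer would, in place of code of your own. Each camera call takes 0.05 s, during which the arm holds its last target. There are 200 camera calls.

## Working session

There is one attempt and no reset: what is moved stays moved. The work goes in short steps, each a Python script; the robot and the scene stay as the last script left them, time stands still between calls to the robot, and variables do not carry over. Pictures are saved under pics/ and viewed, about 8 in all and at most 12, crops included, and the job is handed in when it is done.

```bash
mkdir -p pics; python3 - <<'E'
from workcell import bot, claw, kinematics, cams
import cv2, numpy as np
for n in ("top","side"):
    p,d=cams.snapshot(n); cv2.imwrite(f"pics/{n}0.png",p); np.save(f"pics/{n}0.npy",d)
    for t in ("dish","dish_small","dish_large","feeder"):
        for f in ("pinpoint","spot_in"):
            print(n,t,f,[(np.round(r["point"],3).tolist(),round(r["confidence"],2)) for r in getattr(cams,f)(n,t)])
    c=cams.get_calibration(n); print(c)
s=bot.observe(); print(s["t"],s["tool_rot"],s["force"],s["opening"])
a=cv2.imread("pics/top0.png");b=cv2.imread("pics/side0.png")
cv2.imwrite("pics/both.png",np.vstack([a,b])[:, :])
E
```

```text
top dish pinpoint [([0.452, -0.046, 0.001], 0.87), ([0.558, -0.076, -0.002], 0.81)]
top dish spot_in [([0.451, -0.047, 0.015], 0.84), ([0.553, -0.076, 0.015], 0.82)]
top dish_small pinpoint [([0.642, -0.16, 0.001], 0.74)]
top dish_small spot_in [([0.642, -0.16, 0.016], 0.57)]
top dish_large pinpoint [([0.474, -0.255, -0.001], 0.91)]
top dish_large spot_in [([0.474, -0.254, 0.014], 0.74)]
top feeder pinpoint [([0.553, 0.218, 0.004], 0.67), ([0.559, 0.373, -0.002], 0.67)]
top feeder spot_in [([0.546, 0.205, 0.028], 0.97), ([0.553, 0.362, 0.051], 0.91)]
{'K': array([[370.1834892 ,   0.        , 261.24943783],
       [  0.        , 370.1834892 , 192.57929796],
       [  0.        ,   0.        ,   1.        ]]), 'rvec': array([ 2.17356739, -2.1279791 ,  0.19923209]), 'tvec': array([0.04458233, 0.55302668, 0.7531642 ])}
side dish pinpoint [([0.45, -0.044, 0.002], 0.96), ([0.55, -0.076, -0.0], 0.57)]
side dish spot_in [([0.547, -0.082, 0.014], 0.59), ([0.447, -0.051, 0.016], 0.55)]
side dish_small pinpoint [([0.644, -0.165, -0.003], 0.54)]
side dish_small spot_in [([0.637, -0.165, 0.014], 0.49)]
side dish_large pinpoint [([0.479, -0.253, -0.003], 0.6)]
side dish_large spot_in [([0.476, -0.257, 0.013], 0.69)]
side feeder pinpoint [([0.558, 0.372, -0.004], 0.81), ([0.556, 0.221, -0.002], 0.65)]
side feeder spot_in [([0.546, 0.202, 0.029], 0.93), ([0.543, 0.353, 0.045], 0.92)]
{'K': array([[478.99165939,   0.        , 256.66645676],
       [  0.        , 478.99165939, 199.66579199],
       [  0.        ,   0.        ,   1.        ]]), 'rvec': array([ 2.18607254, -0.44356194,  0.25065722]), 'tvec': array([-0.46454309,  0.18390117,  0.89458819])}
0.9 [-2.61042101e+00 -1.74791782e+00  9.03995222e-05] [-0.44757438 -0.48040409 -0.09655559] 0.08550887344796936
```

View pics/top0.png

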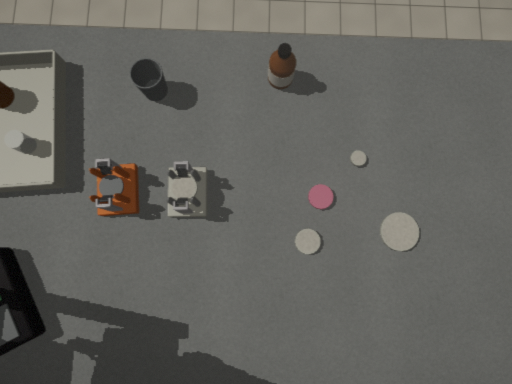

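View pics/side0.png

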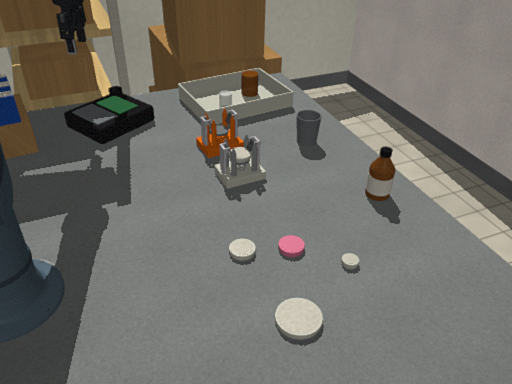

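The top view shows four candidates for the dish: white (308,241), pink (321,197), small (359,158) and large (400,232). The white one at (308,241) is the target, because it is middle-sized and not pink. Of the two feeders, the grey one at (187,190) is the target and the orange one at (117,190) is the look-alike. Its catches lie along about world x. Next I'll take wrist views over both, starting with the feeder since it is on the way.

```bash
cat > h.py <<'E'
from workcell import bot, claw, kinematics, cams
import cv2, numpy as np
from scipy.spatial.transform import Rotation as R
def down(yaw): # tool x at yaw, pointing down
    return np.pi*np.array([np.cos(yaw/2),np.sin(yaw/2),0])
def cloud(name):
    c=cams.get_calibration(name); p,d=cams.snapshot(name)
    K=c["K"]; v,u=np.indices(d.shape)
    x=(u-K[0,2])/K[0,0]; y=(v-K[1,2])/K[1,1]
    if name=="wrist":
        r=np.hypot(x,y); s=np.where(r>1e-9,np.tan(np.minimum(r,1.5))/np.maximum(r,1e-9),1); x,y=x*s,y*s
    P=np.stack([x*d,y*d,d],-1); Rm=cv2.Rodrigues(c["rvec"])[0]
    W=(P-np.ravel(c["tvec"]))@Rm; W[d<=0]=np.nan
    return p,W
E
python3 - <<'E'
from h import *
for nm,x,y,z in (("feeder",.555,.22,.27),("dish",.452,-.046,.2)):
    bot.goto([x,y,z],down(np.pi/2)); s=bot.observe()
    p,W=cloud("wrist"); cv2.imwrite(f"pics/w_{nm}.png",p); np.save(f"pics/w_{nm}.npy",W)
    print(nm,s["t"],s["ee_pos"],s["q"],s["force"])
    for f in ("pinpoint","spot_in"): print(f,[(np.round(r["point"],4).tolist(),round(r["confidence"],2)) for r in getattr(cams,f)("wrist",nm)])
W=np.load("pics/w_feeder.npy").reshape(-1,3)
m=(W[:,2]>.08)&(W[:,2]<.12)&(np.abs(W[:,0]-.555)<.06)&(np.abs(W[:,1]-.22)<.05)
img=np.load("pics/w_feeder.npy"); n,l,st,ce=cv2.connectedComponentsWithStats(m.reshape(384,512).astype(np.uint8))
for i in range(1,n):
    q=img[l==i]
    if len(q)>8: print(i,len(q),ce[i].round(),q.mean(0).round(4),q.min(0).round(4),q.max(0).round(4))
W=np.load("pics/w_dish.npy").reshape(-1,3)
m=(W[:,2]>.008)&(W[:,2]<.02)&(np.hypot(W[:,0]-.452,W[:,1]+.046)<.045)
q=W[m]; print("dish",q.min(0),q.max(0),(q.min(0)+q.max(0))/2,np.median(q,0))
a=cv2.imread("pics/w_feeder.png");b=cv2.imread("pics/w_dish.png")
cv2.imwrite("pics/wb.png",cv2.resize(np.hstack([a,b]),(800,300)))
E
```

```text
feeder 2.6833 [0.55429277 0.22184325 0.26981415] [-0.68290515  0.25465888  0.27721113  1.69805984 -0.07503985  1.19939769
  1.18646574] [-0.15861357  0.62452329 -0.11104224]
pinpoint [([0.5556, 0.2227, -0.0002], 0.91), ([0.5537, 0.3702, -0.0034], 0.72)]
spot_in [([0.5518, 0.3605, 0.0524], 0.87), ([0.538, 0.2192, 0.024], 0.8)]
dish 3.9583 [ 0.45347915 -0.0444922   0.2007494 ] [-0.4372687   0.03187078  0.45665053  2.0986797  -0.01711648  1.01217752
  1.60144179] [-0.19307226  0.5825503   0.51052273]
pinpoint [([0.4491, -0.0474, -0.0003], 0.92), ([0.5508, -0.0784, 0.0003], 0.72)]
spot_in [([0.4475, -0.0473, 0.0144], 0.79), ([0.5486, -0.0768, 0.0116], 0.58)]
1 444 [250. 132.] [0.5166 0.2166 0.0948] [0.5054 0.2023 0.0801] [0.5308 0.2312 0.1011]
2 119 [230. 141.] [0.5274 0.1945 0.0929] [0.5213 0.1873 0.0815] [0.5355 0.2003 0.1034]
3 134 [272. 140.] [0.5255 0.2402 0.0931] [0.5196 0.2337 0.0808] [0.5331 0.2471 0.1034]
4 126 [273. 187.] [0.5793 0.2422 0.0921] [0.5747 0.2359 0.0802] [0.5875 0.2494 0.1034]
5 128 [232. 189.] [0.5813 0.1964 0.0923] [0.5765 0.1896 0.0803] [0.589  0.2024 0.1034]
6 544 [253. 198.] [0.5919 0.2197 0.0927] [0.5797 0.205  0.0802] [0.6041 0.2342 0.1009]
dish [ 0.42477795 -0.07648908  0.00817067] [ 0.47891638 -0.0219224   0.017424  ] [ 0.45184717 -0.04920574  0.01279733] [ 0.45148149 -0.04918048  0.0149856 ]
```

View pics/wb.png

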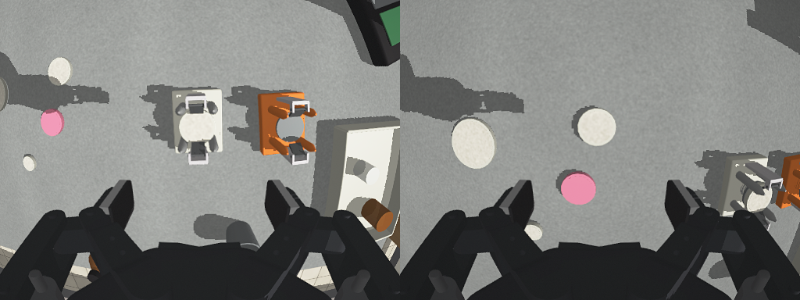

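The left half shows the grey feeder at (198,125) with the orange one to its right. The right half shows the target dish at (597,127), well clear of the pink one at (578,188). The dish measures about 55 mm across with its lid at 15 mm, which fits. I'll confirm it in an enlarged crop and refine the post tops.

```bash
python3 - <<'E'
from h import *
W=np.load("pics/w_feeder.npy")
m=(W[...,2]>.1)&(W[...,2]<.106)&(np.abs(W[...,0]-.555)<.06)&(np.abs(W[...,1]-.218)<.05)
n,l,st,ce=cv2.connectedComponentsWithStats(m.astype(np.uint8))
for i in range(1,n):
    q=W[l==i]; print(len(q),q.mean(0).round(4),((q.min(0)+q.max(0))/2).round(4))
# stack lid
m=(W[...,2]>.062)&(W[...,2]<.075)&(np.hypot(W[...,0]-.554,W[...,1]-.218)<.032)
q=W[m];print("lid",len(q),q.min(0),q.max(0),np.median(q,0))
a=cv2.imread("pics/w_feeder.png")[90:240,170:440];b=cv2.imread("pics/w_dish.png")[90:240,20:290]
cv2.imwrite("pics/crop.png",cv2.resize(np.vstack([a,b]),None,fx=2,fy=2,interpolation=3))
E
```

```text
1 [0.5068 0.2163 0.1003] [0.5068 0.2163 0.1003]
2 [0.5095 0.222  0.1001] [0.5095 0.222  0.1001]
1 [0.5111 0.2047 0.1004] [0.5111 0.2047 0.1004]
1 [0.51   0.211  0.1001] [0.51   0.211  0.1001]
1 [0.51   0.2173 0.1   ] [0.51   0.2173 0.1   ]
1 [0.5132 0.2047 0.1004] [0.5132 0.2047 0.1004]
1 [0.5121 0.2299 0.1   ] [0.5121 0.2299 0.1   ]
1 [0.5152 0.2278 0.1011] [0.5152 0.2278 0.1011]
2 [0.5164 0.2042 0.1006] [0.5164 0.2042 0.1006]
1 [0.5174 0.2289 0.1001] [0.5174 0.2289 0.1001]
1 [0.5196 0.2025 0.1001] [0.5196 0.2025 0.1001]
1 [0.5195 0.23   0.1007] [0.5195 0.23   0.1007]
1 [0.5217 0.2036 0.1002] [0.5217 0.2036 0.1002]
1 [0.5238 0.2047 0.1007] [0.5238 0.2047 0.1007]
12 [0.5281 0.194  0.1017] [0.528  0.1941 0.102 ]
18 [0.5264 0.2404 0.1018] [0.5268 0.2406 0.1018]
14 [0.5832 0.196  0.1022] [0.5831 0.196  0.1019]
14 [0.5813 0.2424 0.1018] [0.5815 0.2427 0.1018]
2 [0.5887 0.2318 0.1001] [0.5887 0.2318 0.1001]
2 [0.5933 0.2063 0.1006] [0.5933 0.2063 0.1006]
1 [0.5962 0.2074 0.1006] [0.5962 0.2074 0.1006]
1 [0.5963 0.2331 0.1002] [0.5963 0.2331 0.1002]
1 [0.5999 0.2062 0.1004] [0.5999 0.2062 0.1004]
2 [0.6006 0.209  0.1002] [0.6006 0.209  0.1002]
1 [0.5999 0.2118 0.1003] [0.5999 0.2118 0.1003]
1 [0.6022 0.2152 0.1004] [0.6022 0.2152 0.1004]
1 [0.6011 0.2242 0.1001] [0.6011 0.2242 0.1001]
1 [0.601  0.2331 0.1003] [0.601  0.2331 0.1003]
lid 1580 [0.52843184 0.19084905 0.06207036] [0.58048986 0.24541741 0.07499287] [0.55572803 0.21824247 0.0701105 ]
```

View pics/crop.png

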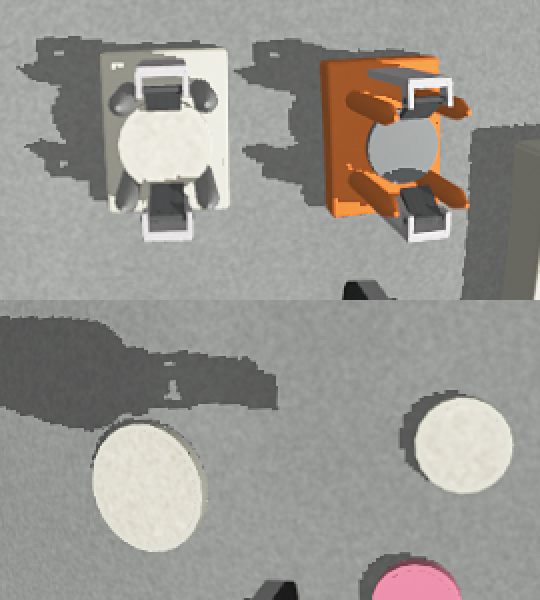

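The crop confirms the white 56 mm dish at crop pixel (463,445), next to the pink one and the larger white one, and the grey feeder at (165,145). The feeder's centre is (0.555, 0.2185), turned about 2.1°. Now the grasp.

```bash
python3 - <<'E'
from h import *
o=down(np.pi/2+.037)
claw.move_gripper(.068)
bot.goto([.4515,-.048,.05],o)
hit=bot.move_straight([.4515,-.048,-.008],rate=.04,force_limit=4)
s=bot.observe(); z=s["ee_pos"][2]; print("hit",hit,s["ee_pos"],s["force"],s["t"])
bot.move_straight([.4515,-.048,z+.003],rate=.05)
claw.move_gripper(.03); s=bot.observe(); print(s["opening"],s["ee_pos"],s["force"])
if s["opening"]>.045:
    bot.move_straight([.4515,-.048,.15]); 
    s=bot.observe(); print(s["opening"],s["ee_pos"],s["force"],s["t"])
p,W=cloud("wrist"); cv2.imwrite("pics/g.png",p)
p,W=cloud("side"); cv2.imwrite("pics/gs.png",p)
a=cv2.imread("pics/g.png");cv2.imwrite("pics/gg.png",cv2.resize(np.hstack([a,p]),(800,300)))
E
```

```text
hit True [ 0.45133044 -0.04802379 -0.00703909] [-0.73843974  0.2961895   4.66974453] 6.425
0.053614247112472445 [ 0.45157822 -0.04806574 -0.00347591] [-1.68564278 -0.11995155  6.94673756]
0.053293377878299304 [ 0.45050366 -0.04795121  0.14904913] [-0.7614571   0.6020726  -0.17683415] 8.1333
```

View pics/gg.png

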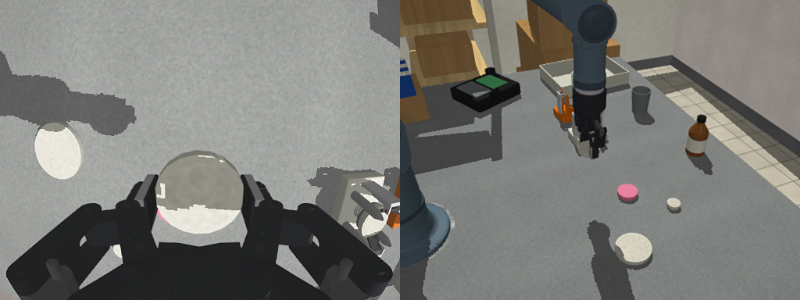

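The dish is held between the pads, level in the wrist view at about (200,190). I'll measure its offset in the hand and carry it over the feeder.

```bash
python3 - <<'E'
from h import *
o=down(np.pi/2+.037); F=np.array([.555,.2185])
s=bot.observe(); e=s["ee_pos"]; p,W=cloud("wrist")
m=(W[...,2]>.155)&(W[...,2]<.18)&(np.hypot(W[...,0]-e[0],W[...,1]-e[1])<.035)
q=W[m]; t=q[q[:,2]>np.percentile(q[:,2],20)]
print(len(q),q.min(0),q.max(0),np.median(q,0))
A=np.c_[q[:,:2]-e[:2],np.ones(len(q))]; print("plane",np.linalg.lstsq(A,q[:,2],rcond=None)[0])
(cx,cy),r=cv2.minEnclosingCircle(q[:,:2].astype(np.float32)); print("circle",cx-e[0],cy-e[1],r)
bot.move_straight([*F,.15],o,rate=.25)
s=bot.observe(); print(s["ee_pos"],s["force"],s["opening"],s["t"])
p,W=cloud("side"); q,W=cloud("wrist"); cv2.imwrite("pics/f.png",np.hstack([cv2.resize(p[90:220,190:320],(384,384)),q[100:,60:444][:,:]if 0 else cv2.resize(q,(512,384))])[:, :800])
E
```

```text
10648 [ 0.42323582 -0.0818727   0.15568603] [ 0.47917377 -0.01539443  0.1799966 ] [ 0.44646101 -0.04863987  0.16743365]
plane [0.02551545 0.00027315 0.1676497 ]
circle -0.00422182059687376 -0.0003419336689267846 0.03391498327255249
[0.55469319 0.21620502 0.14973219] [-0.3166103  -0.53605555 -0.21968931] 0.05380923708636893 9.575
```

View pics/f.png

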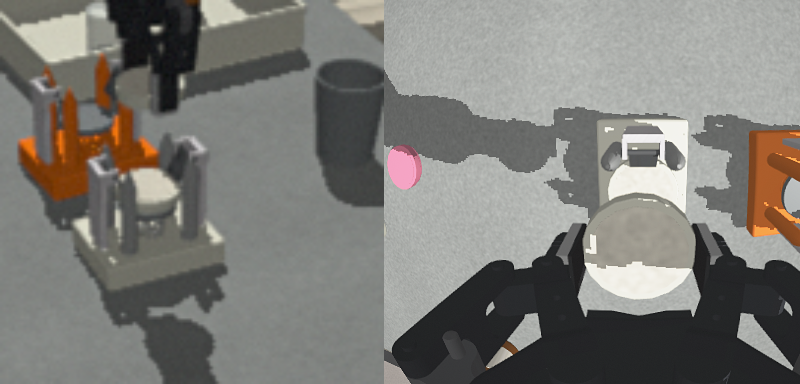

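The dish hangs over the feeder's mouth, lid up and roughly level (lid at 0.1675). Now I'll lower it, release it, and check before pressing.

```bash
python3 - <<'E'
from h import *
o=down(np.pi/2+.037); F=np.array([.5545,.2187])
bot.wait(.2); print(bot.observe()["ee_pos"])
bot.move_straight([*F,.108],o,rate=.15); bot.wait(.2); s=bot.observe(); print(s["ee_pos"],s["force"])
hit=bot.move_straight([*F,.0765],o,rate=.04,force_limit=4)
s=bot.observe(); print(hit,s["ee_pos"],s["force"],s["opening"],s["t"])
q,W=cloud("wrist"); p,_=cloud("side")
cv2.imwrite("pics/l.png",np.hstack([cv2.resize(p[90:220,190:320],(384,384)),q])[:, :800])
E
```

```text
[0.55498147 0.21756729 0.15017048]
[0.55554134 0.21906516 0.10928684] [ 0.14948524 -0.35583783 -1.05596551]
False [0.55440996 0.21855447 0.07640133] [-1.07799299  0.41598835 -0.66195627] 0.0535393593365543 11.4417
```

View pics/l.png

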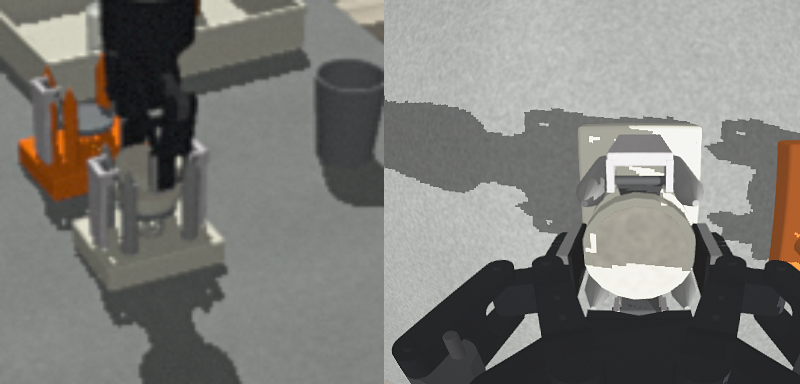

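The dish is between the four posts with no contact yet. I'll ease it onto the catches, release, back off and check.

```bash
python3 - <<'E'
from h import *
o=down(np.pi/2+.037); F=np.array([.5545,.2187])
hit=bot.move_straight([*F,.072],o,rate=.03,force_limit=2.5)
s=bot.observe(); print(hit,s["ee_pos"],s["force"],s["t"])
claw.move_gripper(.075); bot.wait(.2)
bot.move_straight([*F,.16],o,rate=.15)
claw.move_gripper(0.0); bot.wait(.2)
s=bot.observe(); print(s["ee_pos"],s["force"],s["opening"],s["t"])
q,W=cloud("wrist"); p,_=cloud("side")
m=(W[...,2]>.085)&(W[...,2]<.0975)&(np.hypot(W[...,0]-F[0],W[...,1]-F[1])<.026)
w=W[m]; print(len(w),np.median(w,0)); A=np.c_[w[:,:2]-F,np.ones(len(w))]; print(np.linalg.lstsq(A,w[:,2],rcond=None)[0])
cv2.imwrite("pics/r.png",np.hstack([cv2.resize(p[90:220,190:320],(384,384)),q])[:, :800])
E
```

```text
True [0.55470388 0.2188305  0.07269267] [0.24326257 1.20243054 0.64971089] 11.75
[0.55451662 0.21873069 0.16005462] [0.54755674 0.90090825 0.42821378] -0.00011258994029624453 13.925
3428 [0.55255304 0.21861234 0.09266666]
[ 0.00452065 -0.00345359  0.09267623]
```

View pics/r.png

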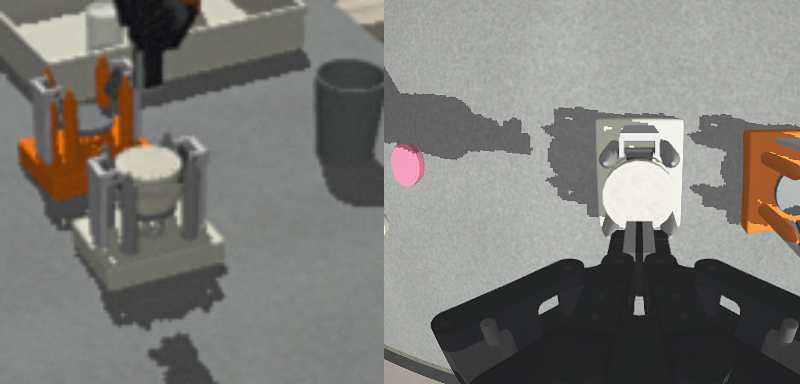

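The dish lies level on the catches (lid at about 93 mm, expected 94). Now I'll press on its centre with the closed fingers.

```bash
python3 - <<'E'
from h import *
o=down(np.pi/2+.037); F=np.array([.5545,.2187])
bot.move_straight([*F,.105],o,rate=.15)
f0=bot.observe()["force"][2]
for z in (.09,.082,.075,.070,.067,.065,.0635):
    hit=bot.move_straight([*F,z],o,rate=.04,force_limit=20); bot.wait(.1)
    s=bot.observe(); print(z,hit,s["ee_pos"].round(4),(s["force"]).round(2),s["t"])
    if hit: break
bot.wait(.2)
bot.move_straight([*F,.16],o,rate=.15); bot.wait(.2)
q,W=cloud("wrist"); p,_=cloud("side")
for lo,hi in((.055,.08),(.085,.0975)):
    m=(W[...,2]>lo)&(W[...,2]<hi)&(np.hypot(W[...,0]-F[0],W[...,1]-F[1])<.02)
    w=W[m]; print(lo,len(w))
    if len(w)>100: print(np.median(w,0),np.linalg.lstsq(np.c_[w[:,:2]-F,np.ones(len(w))],w[:,2],rcond=None)[0])
cv2.imwrite("pics/p.png",np.hstack([cv2.resize(p[90:220,190:320],(384,384)),q])[:, :800])
E
```

```text
0.09 False [0.5544 0.2186 0.09  ] [ 0.7   0.46 -0.38] 15.1667
0.082 False [0.5552 0.219  0.0823] [1.39 0.21 1.38] 15.6167
0.075 False [0.5546 0.2187 0.0751] [0.83 0.74 3.09] 16.0417
0.07 False [0.5546 0.2188 0.0704] [-0.06  0.16  4.54] 16.4167
0.067 False [0.5546 0.2188 0.0673] [ 0.71 -0.06  5.38] 16.7667
0.065 False [0.5546 0.2187 0.0653] [0.34 0.25 5.1 ] 17.1167
0.0635 False [0.5546 0.2188 0.0639] [0.21 0.2  5.71] 17.4667
0.055 1838
[0.55397127 0.21867149 0.07234927] [0.00203806 0.00069425 0.07234769]
0.085 0
```

View pics/p.png

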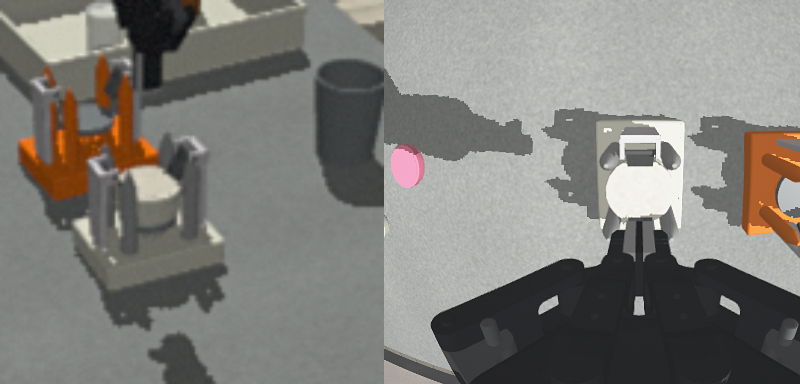

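After the press the lid stays down, level, at about 72 mm. This camera reads about 1 mm high, so that matches the 71 mm expected when caught. The +x catch shows folded over the lid at (640,152). I'm handing it in.

```bash
python3 - <<'E'
from h import *
bot.move_straight([.5545,.2187,.22]); print(bot.observe()["t"])
q,W=cloud("wrist"); m=(W[...,2]>.055)&(W[...,2]<.08)&(np.hypot(W[...,0]-.5545,W[...,1]-.2187)<.02); print(np.median(W[m],0))
bot.finish_job()
E
```

```text
19.3083
[0.55410858 0.21873876 0.07238621]
the job is handed in; nothing more can be done
```

The middle-sized white dish is in the grey feeder, and the job was handed in at about 19 s. I laid it lid up on the catches, released it, then pressed it down with the closed fingers to 64 mm, at about 5.7 N.

- **Catches:** After I backed off, the lid stayed level to about 0.1° at about 72.4 mm. The camera reads about 1 mm high, so this matches the 71 mm expected when caught. It read the same again just before hand-in. I saw only the +x catch over the lid. The -x catch was hidden from the wrist camera, so I inferred it from the lid lying level.
- **Grip reading:** The finger opening read 53 to 54 mm on the 56 mm lid. That suggests the pads held the clear base or that the reading is slightly off. It did not affect the placing.
- **Other dishes:** I did not touch the small, large or pink dish, or the orange feeder.

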